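Set a round bar in the swing-arm hold-in

TASK

Get the round bar ready for filing: swing the hold-in arm well clear, about square to the fence or further, roll the bar along the bench (do not lift or just drag it) until it lies flush along the fence, then swing the arm back until its spring plunger presses on the bar and is pushed in about halfway, not bottomed out. Let go and leave it nipped so, going gently and leaving the other things on the bench where they lie.

Things in the scene. Friction and masses are not known exactly. Their poses are not given: they have to be found in the camera images.
- jig: Dark steel hold-in jig fixed to the bench. Origin: on the bench at the foot of the fence's front face. x runs along the fence, y from the bar's side into the fence, z up. Fence face: plane y = 0, x -90 to +180, 45 high, 25 thick. Foot under the post: x 130 to 180, y -110 to 0, 12 high. The bar belongs against the fence with its middle at x = 0 (within 50), y = -18.
- swing: Aluminium hold-in arm on a stiff upright hinge; friction holds it, about 11 N at the knob moves it. Origin on the hinge, z = 66. Its x points from the free end to the hinge: parallel to the jig's x with the arm along the fence, turned anticlockwise (seen from above) as it swings clear; stops at -0.12 and 1.75 rad. Arm 22 wide, z 59 to 73; a 26 x 26 head under its free end reaches down to z = 7.
- pivot (a point): Point on the hinge axis of the arm, on its post at jig x = 150, y = -80, at the height of the middle of the knob (z = 95).
- knob (a point): Middle of the black round knob, 20 diameter, that stands on top of the arm's free end, 150 from the hinge axis, z from 79 to 111; this point is at z = 95. Grip it from above.
- head (a point): Where the spring plunger sits in the head: middle of the head at z = 18. The plunger's rubber tip, 20 diameter, points out along the arm's own +y, to the fence when the arm is in. How far it stands out differs each time: 44 to 58 from this point with the spring out. Travel 12: 1.4 N starts it, 5.6 N is halfway, 9.8 N fully in, so find the touch by feel.
- bar: Plain aluminium round bar, 36 diameter, 130 long, 0.25 to 0.5 kg, lying on the bench on the open side of the jig; x along its axis. Its origin lies on its skin and turns as it rolls (at the start it is underneath and z points up): use bar_center.
- bar_center (a point): Middle of the bar, on its axis, 18 above the bench
- file: Bystander, leave alone: flat file, 210 long, dark wooden handle. Origin at its underside.
- nut: Bystander, leave alone: square steel nut, 30 wide, 16 high, lying near the post inside the swing of the arm's head, low enough for the arm to pass over. Origin at its underside.
- jar: Bystander, leave alone: small closed amber jar, 52 diameter, 65 high, behind the fence. Origin at its underside.
- offcut: Bystander, leave alone: rectangular steel offcut 70 x 30 x 20, behind the fence. Origin at its underside.
- screwdriver: Bystander, leave alone: screwdriver with wooden handle, lying on the bench to the right of the bar. Origin at its underside.
- block: Bystander, leave alone: pale wooden block 80 x 50 x 40, beyond the post. Origin at its underside.
Things that resemble listed ones, but are neither listed nor needed, are in the scene too. What is shaped like the bar but blue is not meant.

How it is judged:
On the way, in this order (a step that is already met when the one before it is completed fails the run):
1. the arm is swung clear (hinge beyond 1.15 rad from the fence's line) with the bar not yet at the fence (angle between the x axis of swing and the x axis of jig, either way round above 1.15 rad and y of bar_center in the frame of jig below -0.1 m), for 0.1 s.
2. the bar rolls, rather than being dragged (turned over by at least 1.2 rad about its axis), with the arm still clear (angle between bar's own z axis and vertical above 1.2 rad and angle between the x axis of swing and the x axis of jig, either way round above 0.5 rad), for 0.05 s.
3. the bar lies along the fence, still, with the arm still clear of it (y of bar_center in the frame of jig between -0.0215 and -0.014 m and angle between the x axis of bar and the x axis of jig, either way round below 0.05 rad and x of bar_center in the frame of jig between -0.05 and 0.05 m and linear speed of bar below 0.02 m/s and angle between the x axis of swing and the x axis of jig, either way round above 0.5 rad), for 0.2 s.
4. the plunger presses on the bar (y of bar_center in the frame of jig between -0.0215 and -0.014 m and angle between the x axis of bar and the x axis of jig, either way round below 0.05 rad and x of bar_center in the frame of jig between -0.05 and 0.05 m and contact force between swing and bar between 3 and 8.3 N), for 0.2 s.
At the end, for the whole second after the job is handed in: The bar rests on the bench against the fence (axis 14 to 21.5 mm from its face, within 0.05 rad of parallel, middle within 50 mm of the jig's), the arm within 0.2 rad of the fence's line, its plunger pressing on the bar with 3.0 to 8.3 N (2.5 to 9.5 mm of 12 mm travel) (all of step 4 and linear speed of bar below 0.01 m/s and angle between the x axis of swing and the x axis of jig, either way round below 0.2 rad); the robot touches nothing.
It fails at once if the bar is lifted off the bench (10 mm) (height (world z) of bar_center above 0.028 m).
It fails at once if the bar is rammed into the fence or the arm (over 40 N) (contact force between bar and jig above 40 N).
It fails at once if a bystander is moved more than 25 mm (distance of any of file, nut, jar, offcut, screwdriver, block from where it was at the start of the episode above 0.025 m).
It also fails if it takes over 72 s, if anything falls off the work surface, if the arm or the gripper's body presses on something with over 40 N, if the wrist force passes 120 N, or if a joint passes its speed limit or range.

ROBOT

A 6-joint arm with a two-finger parallel gripper is mounted at the origin on the work surface. World frame = base frame: x ahead of the robot, y to its left, z up, the work surface at z = 0. Lengths are in m, angles in rad, forces in N, time in s.
With the tool pointing down it reaches from about 0.375 to 0.975 m from the base axis. Payload 3.8 kg.
Tool frame: the origin (TCP) lies midway between the tips of the shut fingers; the grasp point (between the pads) lies grip_point_offset behind it (grip_point_offset is the distance from the TCP to the grasp point, in m); z points along the fingers, y is the line along which they close (so a half turn about z gives the same grasp; the last joint's range is limited). The gripper opens to 85 mm and grips with 20 to 120 N. Pads are 22 mm wide; open, the fingers measure 114 mm over their backs; the gripper's body (76 mm by 85 mm) begins 54 mm behind the grasp point. The pads swing forward as they close: fully open they stand 13 mm farther back than shut.
Start: joints at [1.251, 0.264, 1.604, -0, 1.274, -0.037], TCP at [0.188, 0.648, 0.231] pointing down, gripper open.
Joint ranges: [-2.63, 2.63], [-0.94, 2.18], [0.31, 2.57], [-1.31, 4.45], [0, 2.66], [-2.55, 2.55]. Speed limits (rad/s): [2.57, 2.57, 3.14, 3.14, 3.14, 3.14].

INTERFACE

Orientations are given as a rotation vector (axis times angle).
In Python, from plant import * gives the robot as it stands. The module is installed in compiled form; this text tells all that it offers.
- The arm moves only by the tool apply_moves, never from a script. Its argument "motion" is a list of rows, each an object with "grip": the opening, from 0 (shut) to 1 (fully open); "slide": the shift along the tool's x, y, z in mm, a list of three; "delta_rot": the turn, a rotation vector about the tool's x, y, z in degrees, a list of three. In form: [{"grip": grip, "slide": [dx, dy, dz], "delta_rot": [wx, wy, wz]}, ...]. A call has 1 to 8 rows; each row shifts and turns the commanded pose from where the row before left it, along the tool's axes as they then stand; what a row does not reach is not made up. A row lasts 1/12 s, in which the tool goes at most 41.7 mm and 7.16 degrees, less where a joint would pass 70% of its speed; a pose out of reach is approached as far as the arm can. A call is refused whole if a number of a shift passes 41.7 or a number of a turn 7.16, either way. A call with a gripper value outside its range is refused whole. The fingers move at their own pace and stop on an object; the grip force is fixed at half the most. Time passes only in rows, so rows that do not move let the fingers close. It gives the time, the measured TCP pose, the force, the opening and the grip force at its end, in the units of the state.
- read_state(): the state, without advancing time (a new reading comes with each control period).
- capture(name): name is "side" or "top"; returns a dict with "pixels" (480x640x3 uint8, red, green, blue), "fx", "fy", "cx", "cy" (pixels), "distortion" ([k1, k2, p1, p2, k3] as OpenCV has them; the pictures are not rectified), "R" (3x3) and "t" (3): a world point X has camera coordinates R X + t. Camera axes: x right, y down, z forward; pixel columns grow to the right and rows downward; lengths in m; the calibration is good to about 2 mm. A picture is of the moment at which its call begins. There is no depth.
- job_done(): hands the job in; it is judged then, once.
Trained networks look in a picture, given as the dict that the camera call returned (one of the last four; its "shot" number tells which), for a name from the list of things; names that differ only in an ending like _2 or _b are one class to them, and where a whole thing is asked for, a point or a joint stands for the part that bears it (a point fixed in the world has none). Each returns a list of dicts, best first, with "conf" (0 to 1); they miss things now and then, are a little off and sometimes report something else, mostly with a low value. They report only what shows in the picture. A call takes as long as a camera call. They do not tell look-alikes from the thing itself.
- silhouettes(query, picture): "pixels" (480x640 bool, what is visible of it) and "box" ([centre column, centre row, width, height] in pixels, round what is visible of it).
The state is a dict: "time": time; "qpos": joint angles; "dq": joint speeds; "joint_efforts": joint torques, N m; "tool_pos": TCP position; "orientation": TCP orientation; "force": force on the tool from outside, world axes, zero at the start; "torque": the same for the moment, N m; "width": finger opening in m; "gripper_force": force on a finger pad.
Only numpy, scipy, OpenCV 4.12 (cv2) and the standard library are available. Lean on these libraries where they do the work, as an engineer would, in place of code of your own. Each camera call takes 0.05 s, during which the arm holds its last target. There are 200 camera calls.

## Working session

There is one attempt and no reset: what is moved stays moved. The work goes in short steps, Python scripts to look and compute and a tool call to move; the robot and the scene stay as the last step left them, time stands still between calls to the robot, and variables do not carry over. Pictures are saved under pics/ and viewed, at most 10 in all, crops included, and the job is handed in when it is done.

Besides the shell and the picture viewer there is one more tool, called after ">>>" as name(argument=value, ...), one argument or row to a line, values as JSON. apply_moves: Moves the arm, as the interface text tells. Its arguments: {"type":"object","properties":{"motion":{"type":"array","items":{"type":"object","properties":{"grip":{"type":"number"},"slide":{"type":"array","items":{"type":"number"}},"delta_rot":{"type":"array","items":{"type":"number"}}}}}},"required":["motion"]}

```bash
mkdir -p pics; cat > h.py <<'E'
from plant import *
import numpy as np, cv2
def K(c): return np.array([[c['fx'],0,c['cx']],[0,c['fy'],c['cy']],[0,0,1.]])
def ray(c,uv):
    p=cv2.undistortPoints(np.array(uv,float).reshape(-1,1,2),K(c),np.array(c['distortion'],float)).reshape(-1,2)
    R=np.array(c['R']);t=np.array(c['t'])
    return -R.T@t,(np.c_[p,np.ones(len(p))])@R
def atz(c,uv,z):
    o,d=ray(c,uv); return o+d*((z-o[2])/d[:,2])[:,None]
def proj(c,X):
    return cv2.projectPoints(np.array(X,float).reshape(-1,1,3),cv2.Rodrigues(np.array(c['R'],float))[0],np.array(c['t'],float),K(c),np.array(c['distortion'],float))[0].reshape(-1,2)
E
python3 - <<'E'
from h import *
s=read_state();print(s)
for n in('top','side'):
    c=capture(n);cv2.imwrite(f'pics/{n}0.png',c['pixels'][...,::-1])
    print(n,-np.array(c['R']).T@np.array(c['t']))
    for q in['jig','swing','bar','knob','file','nut','screwdriver','block','jar','offcut']:
        print(q,[(round(d['conf'],2),np.round(d['box']).tolist()) for d in silhouettes(q,c)])
E
```

```text
{'time': 0.0, 'qpos': array([ 1.25112887e+00,  2.64770240e-01,  1.60541355e+00, -3.00276441e-06,
        1.27371780e+00, -3.68872658e-02]), 'dq': array([-0.00094625, -0.00145285, -0.00029243,  0.00051793,  0.00066887,
       -0.00059141]), 'joint_efforts': array([-5.03924657e-04, -5.15113735e+01, -3.67311788e+01, -1.75900336e-04,
        1.31862643e-02,  1.85702334e-06]), 'tool_pos': array([0.18809903, 0.6474729 , 0.22992918]), 'orientation': array([-0.44265262, -3.10983851,  0.00356973]), 'force': array([ 0.72346458, -0.34234232,  0.58341764]), 'torque': array([-0.01625235, -0.01175838, -0.0087764 ]), 'gripper_force': 0.0, 'width': 0.08544489325007232}
top [ 0.3858566  -0.00788673  1.27676568]
jig [(0.66, [241.0, 242.0, 94.0, 132.0])]
swing [(0.85, [265.0, 226.0, 48.0, 94.0]), (0.55, [438.0, 253.0, 15.0, 92.0])]
bar [(0.79, [504.0, 261.0, 23.0, 60.0]), (0.73, [386.0, 358.0, 67.0, 28.0]), (0.71, [353.0, 277.0, 29.0, 65.0])]
knob [(0.62, [266.0, 226.0, 48.0, 94.0])]
file [(0.4, [172.0, 256.0, 31.0, 27.0])]
nut [(0.67, [171.0, 257.0, 31.0, 30.0]), (0.58, [242.0, 240.0, 92.0, 128.0]), (0.48, [297.0, 197.0, 20.0, 10.0])]
screwdriver [(0.92, [435.0, 250.0, 18.0, 94.0])]
block [(0.88, [255.0, 156.0, 24.0, 41.0])]
jar [(0.67, [173.0, 258.0, 33.0, 31.0])]
offcut [(0.66, [172.0, 204.0, 21.0, 42.0]), (0.59, [296.0, 197.0, 14.0, 19.0])]
side [ 0.33886752 -0.83000329  0.64957011]
jig [(0.58, [305.0, 232.0, 127.0, 63.0]), (0.21, [290.0, 306.0, 72.0, 24.0])]
swing [(0.85, [321.0, 235.0, 86.0, 61.0])]
bar [(0.81, [290.0, 305.0, 72.0, 21.0]), (0.81, [195.0, 434.0, 79.0, 68.0]), (0.8, [356.0, 449.0, 96.0, 47.0]), (0.74, [321.0, 238.0, 87.0, 60.0])]
knob [(0.73, [319.0, 237.0, 87.0, 56.0]), (0.37, [308.0, 233.0, 126.0, 64.0])]
file []
nut [(0.56, [362.0, 261.0, 15.0, 10.0])]
screwdriver []
block [(0.62, [390.0, 231.0, 44.0, 31.0])]
jar [(0.56, [280.0, 193.0, 21.0, 19.0])]
offcut [(0.54, [327.0, 199.0, 28.0, 6.0])]
```

View pics/top0.png

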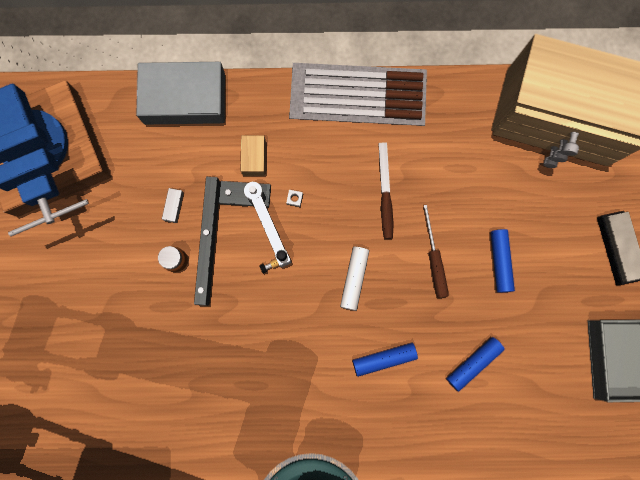

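View pics/side0.png

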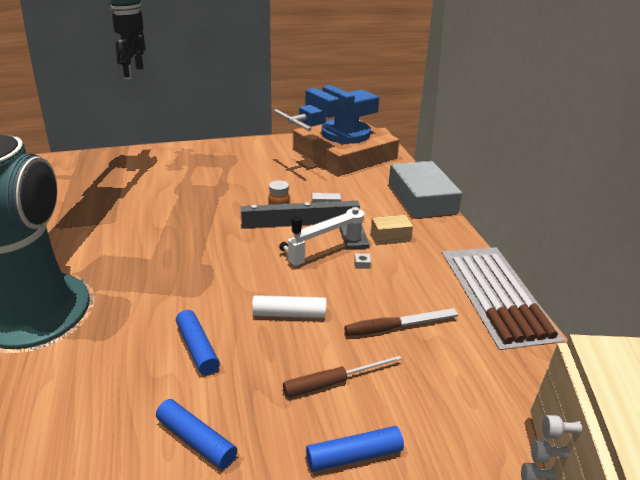

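Candidates for the bar: white one at top (355,278); the blue look-alikes at (385,358), (475,363) and (503,261) are excluded by colour. The white one is the bar. The arm is at (268,228), with its knob at about (282,257). I'll check this in a close crop.

```bash
python3 - <<'E'
from h import *
c=capture('top');im=c['pixels'][140:320,150:410,::-1]
cv2.imwrite('pics/crop1.png',cv2.resize(im,None,fx=3,fy=3,interpolation=cv2.INTER_CUBIC))
c2=capture('side');
for cc,b in((c,(353,277)),(c2,(290,305))):
  for d in silhouettes('bar',cc):
    if abs(d['box'][0]-b[0])<12 and abs(d['box'][1]-b[1])<12:
        m=d['pixels'].astype(np.uint8); r=cv2.minAreaRect(np.argwhere(m)[:,::-1].astype(np.float32)); print(r)
        bp=cv2.boxPoints(r); print(np.round(atz(cc,bp,.018),4).tolist(), np.round(atz(cc,[r[0]],.022),4))
E
```

```text
((354.3318786621094, 277.3738708496094), (16.276744842529297, 61.78764343261719), 11.53462028503418)
[[0.4146, -0.0662, 0.018], [0.5416, -0.0949, 0.018], [0.5342, -0.1284, 0.018], [0.4074, -0.0993, 0.018]] [[ 0.4737 -0.0968  0.022 ]]
((288.9884033203125, 306.4878234863281), (72.31282806396484, 22.01757049560547), 1.3639276027679443)
[[0.4043, -0.1125, 0.018], [0.4131, -0.0519, 0.018], [0.543, -0.0816, 0.018], [0.5279, -0.1407, 0.018]] [[ 0.4712 -0.102   0.022 ]]
```

View pics/crop1.png

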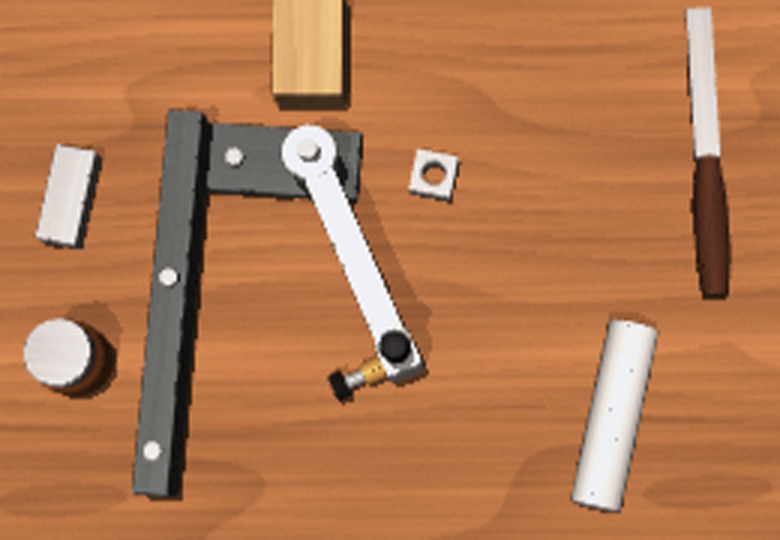

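```bash
cat >> h.py <<'E'
def cr(p): return (np.array(p,float)+.5)/3-.5+np.array([150,140])
E
python3 - <<'E'
from h import *
c=capture('top')
F=atz(c,cr([[205,111],[172,495],[167,111],[134,493]]),.045);print(F.round(4),[np.linalg.norm(F[0]-F[1]),np.linalg.norm(F[0]-F[2])])
B=atz(c,cr([[211,118],[183,498]]),0.0);print('foot',B.round(4),np.linalg.norm(B[0]-B[1]))
print('hinge',atz(c,cr([[310,150]]),.08).round(4),'knob',atz(c,cr([[396,345]]),.111).round(4),'tip',atz(c,cr([[341,386]]),.018).round(4))
print('nut',atz(c,cr([[434,174]]),.016).round(4))
print('file',atz(c,cr([[698,8],[714,296]]),.01).round(4))
print('screw',atz(c,[[426,206],[441,297]],.01).round(4))
bar=atz(c,cr([[608,322],[656,328],[622,510],[573,502]]),.018);print('bar',bar.round(4),bar.mean(0))
e=(F[0]-F[1])/np.linalg.norm(F[0]-F[1]); print('yaw',np.arctan2(e[1],e[0]))
E
```

```text
[[0.6883 0.1872 0.045 ]
 [0.4202 0.2076 0.045 ]
 [0.6887 0.214  0.045 ]
 [0.4219 0.2336 0.045 ]] [np.float64(0.2688725182646326), np.float64(0.02673702408470939)]
foot [[0.6941 0.1899 0.    ]
 [0.4192 0.2077 0.    ]] 0.2753941379491103
hinge [[0.6515 0.1099 0.08  ]] knob [[0.5138 0.0507 0.111 ]] tip [[0.4956 0.0942 0.018 ]]
nut [[0.6469 0.0275 0.016 ]]
file [[ 0.7684 -0.1655  0.01  ]
 [ 0.557  -0.1706  0.01  ]]
screw [[ 0.6259 -0.255   0.01  ]
 [ 0.431  -0.2787  0.01  ]]
bar [[ 0.5384 -0.0944  0.018 ]
 [ 0.5337 -0.1281  0.018 ]
 [ 0.4066 -0.1011  0.018 ]
 [ 0.4125 -0.0671  0.018 ]] [ 0.47278976 -0.0976633   0.018     ]
yaw -0.07589926620046883
```

```bash
cat >> h.py <<'E'
from scipy.spatial.transform import Rotation as Ro
import math
J0=np.array([.5087,.2008]);YAW=-.073;E_=np.array([math.cos(YAW),math.sin(YAW)]);N_=np.array([-E_[1],E_[0]])
H=J0+.15*E_-.08*N_
def J(p): d=np.array(p[:2])-J0; return np.array([d@E_,d@N_])
def W(x,y): return J0+x*E_+y*N_
def phi(s):
    y=Ro.from_rotvec(s['orientation']).as_matrix()[:,1]; return math.atan2(y[1],y[0])
def knobpos(th): a=th+YAW; return H-.15*np.array([math.cos(a),math.sin(a)])
def plan(p,f,tp,tf,n):
    "n rows straight from p,f to tp,tf; prints slide and rotz"
    p=np.array(p,float);tp=np.array(tp,float)
    for i in range(n):
        q=(tp-p)/n; g=f+(tf-f)*i/n
        y=np.array([math.cos(g),math.sin(g)]);x=np.array([y[1]*-1,y[0]])*-1
        x=np.array([-math.sin(g),math.cos(g)])
        # tool x = y x z with z down
        x=np.array([-y[1],y[0]])
        print([round(float(q[:2]@x)*1000,1),round(float(q[:2]@y)*1000,1),round(-q[2]*1000,1)],round(-math.degrees(tf-f)/n,2))
def st():
    s=read_state(); print('t',round(s['time'],2),'tcp',s['tool_pos'].round(4),'phi',round(phi(s),4),'F',s['force'].round(1),'w',round(s['width'],4),'J',J(s['tool_pos']).round(4)); return s
E
python3 - <<'E'
from h import *
import plant
print([n for n in dir(plant) if not n.startswith('_')], getattr(plant,'grip_point_offset',None))
s=st();R=Ro.from_rotvec(s['orientation']).as_matrix();print(R.round(3))
k=np.array([.5138,.0507]);v=H-k;print('H',H,np.linalg.norm(v),math.atan2(v[1],v[0])-YAW)
plan(s['tool_pos'],phi(s),[.514,.051,.16],math.atan2(v[1],v[0])-math.pi/2,24)
E
```

```text
['Unreachable', 'capture', 'grip_point_offset', 'job_done', 'read_state', 'silhouettes'] 0.0187
t 1.35 tcp [0.1883 0.6482 0.2313] phi 1.288 F [-0.  -0.4  0.7] w 0.0857 J [-0.3521  0.4228]
[[-0.96   0.279  0.   ]
 [ 0.279  0.96  -0.   ]
 [-0.    -0.    -1.   ]]
H [0.65246569 0.11007279] 0.15084197359274557 0.47755443085062455
[-20.0, -20.1, np.float64(3.0)] 5.86
[-21.9, -18.0, np.float64(3.0)] 5.86
[-23.6, -15.6, np.float64(3.0)] 5.86
[-25.1, -13.1, np.float64(3.0)] 5.86
[-26.3, -10.5, np.float64(3.0)] 5.86
[-27.3, -7.8, np.float64(3.0)] 5.86
[-27.9, -4.9, np.float64(3.0)] 5.86
[-28.3, -2.1, np.float64(3.0)] 5.86
[-28.3, 0.8, np.float64(3.0)] 5.86
[-28.1, 3.7, np.float64(3.0)] 5.86
[-27.6, 6.6, np.float64(3.0)] 5.86
[-26.8, 9.3, np.float64(3.0)] 5.86
[-25.7, 12.0, np.float64(3.0)] 5.86
[-24.3, 14.6, np.float64(3.0)] 5.86
[-22.7, 17.0, np.float64(3.0)] 5.86
[-20.8, 19.2, np.float64(3.0)] 5.86
[-18.8, 21.2, np.float64(3.0)] 5.86
[-16.5, 23.0, np.float64(3.0)] 5.86
[-14.1, 24.6, np.float64(3.0)] 5.86
[-11.5, 25.9, np.float64(3.0)] 5.86
[-8.8, 27.0, np.float64(3.0)] 5.86
[-6.0, 27.7, np.float64(3.0)] 5.86
[-3.1, 28.2, np.float64(3.0)] 5.86
[-0.2, 28.3, np.float64(3.0)] 5.86
```

>>> apply_moves(
  motion=[
    {"grip":0.5,"slide":[-20,-20,3],"delta_rot":[0,0,5.86]},
    {"grip":0.5,"slide":[-22,-18,3],"delta_rot":[0,0,5.86]},
    {"grip":0.5,"slide":[-24,-16,3],"delta_rot":[0,0,5.86]},
    {"grip":0.5,"slide":[-25,-13,3],"delta_rot":[0,0,5.86]},
    {"grip":0.5,"slide":[-26,-10,3],"delta_rot":[0,0,5.86]},
    {"grip":0.5,"slide":[-27,-8,3],"delta_rot":[0,0,5.86]},
    {"grip":0.5,"slide":[-28,-5,3],"delta_rot":[0,0,5.86]},
    {"grip":0.5,"slide":[-28,-2,3],"delta_rot":[0,0,5.86]},
  ],
)

```text
time: 2.02
tool_pos: [0.2972, 0.4484, 0.2073]
orientation: [1.65, 2.673, 0.001]
force: [0.9, -0.8, 0.3]
width: 0.0428
gripper_force: 0.0
```

>>> apply_moves(
  motion=[
    {"grip":0.5,"slide":[-28,1,3],"delta_rot":[0,0,5.86]},
    {"grip":0.5,"slide":[-28,4,3],"delta_rot":[0,0,5.86]},
    {"grip":0.5,"slide":[-28,7,3],"delta_rot":[0,0,5.86]},
    {"grip":0.5,"slide":[-27,9,3],"delta_rot":[0,0,5.86]},
    {"grip":0.5,"slide":[-26,12,3],"delta_rot":[0,0,5.86]},
    {"grip":0.5,"slide":[-24,15,3],"delta_rot":[0,0,5.86]},
    {"grip":0.5,"slide":[-23,17,3],"delta_rot":[0,0,5.86]},
    {"grip":0.5,"slide":[-21,19,3],"delta_rot":[0,0,5.86]},
  ],
)

```text
time: 2.68
tool_pos: [0.4065, 0.2488, 0.1835]
orientation: [2.577, 1.796, 0.001]
force: [0.1, 1.1, -0.2]
width: 0.0431
gripper_force: 0.0
```

>>> apply_moves(
  motion=[
    {"grip":0.5,"slide":[-19,21,3],"delta_rot":[0,0,5.86]},
    {"grip":0.5,"slide":[-16,23,3],"delta_rot":[0,0,5.86]},
    {"grip":0.5,"slide":[-14,25,3],"delta_rot":[0,0,5.86]},
    {"grip":0.5,"slide":[-11,26,3],"delta_rot":[0,0,5.86]},
    {"grip":0.5,"slide":[-9,27,3],"delta_rot":[0,0,5.86]},
    {"grip":0.5,"slide":[-6,28,3],"delta_rot":[0,0,5.86]},
    {"grip":0.5,"slide":[-3,28,3],"delta_rot":[0,0,5.86]},
    {"grip":0.5,"slide":[0,28,3],"delta_rot":[0,0,5.86]},
  ],
)

```text
time: 3.35
tool_pos: [0.5156, 0.0502, 0.1594]
orientation: [3.079, 0.622, 0.001]
force: [1.1, -0.4, -0.2]
width: 0.043
gripper_force: 0.0
```

```bash
python3 - <<'E'
from h import *
s=st()
c=capture('side');cv2.imwrite('pics/side1.png',cv2.resize(c['pixels'][170:290,220:400,::-1],None,fx=4,fy=4,interpolation=cv2.INTER_CUBIC))
th=.478
plan(s['tool_pos'],phi(s),[*knobpos(th),.082],th+YAW-math.pi/2,6)
E
```

```text
t 3.35 tcp [0.5156 0.0502 0.1594] phi -1.1719 F [ 1.1 -0.4 -0.2] w 0.043 J [ 0.0179 -0.1497]
[-0.1, -0.2, np.float64(12.9)] -0.06
[-0.1, -0.2, np.float64(12.9)] -0.06
[-0.1, -0.2, np.float64(12.9)] -0.06
[-0.1, -0.2, np.float64(12.9)] -0.06
[-0.1, -0.2, np.float64(12.9)] -0.06
[-0.1, -0.2, np.float64(12.9)] -0.06
```

View pics/side1.png

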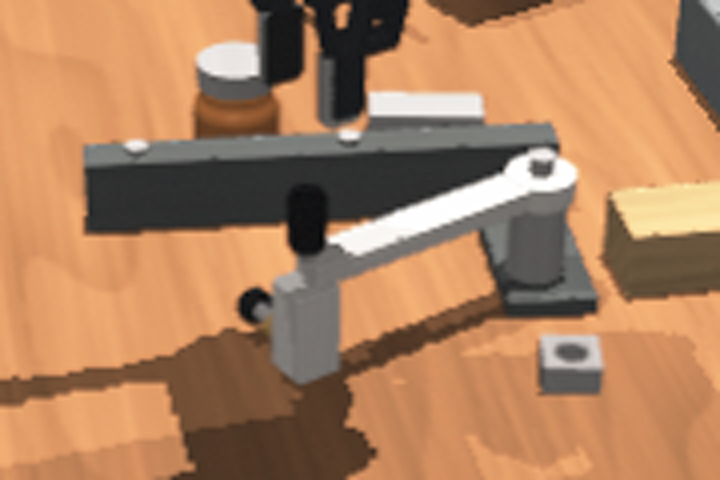

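>>> apply_moves(
  motion=[
    {"grip":0.45,"slide":[0,0,13]},
    {"grip":0.45,"slide":[0,0,13]},
    {"grip":0.45,"slide":[0,0,13]},
    {"grip":0.45,"slide":[0,0,13]},
    {"grip":0.45,"slide":[0,0,13]},
    {"grip":0.35,"slide":[0,0,12]},
    {"grip":0.32,"slide":[0,0,0]},
    {"grip":0.32,"slide":[0,0,0]},
  ],
)

```text
schema error: expected keys grip, slide, delta_rot
```

>>> apply_moves(
  motion=[
    {"grip":0.32,"slide":[0,4,0],"delta_rot":[0,0,0]},
    {"grip":0.32,"slide":[0.2,7.9,0],"delta_rot":[0,0,-3]},
    {"grip":0.32,"slide":[0.2,7.9,0],"delta_rot":[0,0,-3]},
    {"grip":0.32,"slide":[0.2,7.9,0],"delta_rot":[0,0,-3]},
  ],
)

```text
time: 3.73
tool_pos: [0.5273, 0.0273, 0.1594]
orientation: [-3.016, -0.877, 0.0]
force: [-0.1, -0.3, 0.1]
width: 0.0273
gripper_force: 0.0
```

```bash
python3 - <<'E'
from h import *
s=st();v=H-s['tool_pos'][:2];print(np.linalg.norm(v),math.atan2(v[1],v[0])-YAW)
E
```

```text
t 3.73 tcp [0.5273 0.0273 0.1594] phi -1.0049 F [-0.1 -0.3  0.1] w 0.0273 J [ 0.0312 -0.1717]
0.1500937793078588 0.6574294566033111
```

The first call was refused because delta_rot was missing, so the arc was made in the air. I'll go back and descend.

>>> apply_moves(
  motion=[
    {"grip":0.45,"slide":[0,-8,0],"delta_rot":[0,0,3]},
    {"grip":0.45,"slide":[0,-8,0],"delta_rot":[0,0,3]},
    {"grip":0.45,"slide":[0,-8,0],"delta_rot":[0,0,3]},
    {"grip":0.45,"slide":[0,-3.5,0],"delta_rot":[0,0,0.6]},
    {"grip":0.45,"slide":[0,0,0],"delta_rot":[0,0,0]},
  ],
)

```text
time: 4.15
tool_pos: [0.5139, 0.0522, 0.1594]
orientation: [-3.08, -0.619, -0.0]
force: [-0.1, 0.1, 0.2]
width: 0.0385
gripper_force: 0.0
```

```bash
python3 - <<'E'
from h import *
s=st();print(knobpos(.478))
th=.478
plan(s['tool_pos'],phi(s),[*knobpos(th),.082],th+YAW-math.pi/2,1)
E
```

```text
t 4.15 tcp [0.5139 0.0522 0.1594] phi -1.1739 F [-0.1  0.1  0.2] w 0.0385 J [ 0.0161 -0.1478]
[0.51460033 0.05096997]
[0.1, 1.4, np.float64(77.4)] -0.46
```

>>> apply_moves(
  motion=[
    {"grip":0.45,"slide":[0,1,13],"delta_rot":[0,0,0]},
    {"grip":0.45,"slide":[0,0,13],"delta_rot":[0,0,0]},
    {"grip":0.45,"slide":[0,0,13],"delta_rot":[0,0,0]},
    {"grip":0.45,"slide":[0,0,13],"delta_rot":[0,0,0]},
    {"grip":0.45,"slide":[0,0,13],"delta_rot":[0,0,0]},
    {"grip":0.4,"slide":[0,0,12],"delta_rot":[0,0,0]},
    {"grip":0.32,"slide":[0,0,0],"delta_rot":[0,0,0]},
    {"grip":0.32,"slide":[0,0,0],"delta_rot":[0,0,0]},
  ],
)

```text
time: 4.82
tool_pos: [0.5142, 0.0501, 0.0816]
orientation: [-3.08, -0.616, 0.003]
force: [1.2, 0.3, -0.7]
width: 0.0273
gripper_force: 0.0
```

>>> apply_moves(
  motion=[
    {"grip":0.32,"slide":[0,4,0],"delta_rot":[0,0,0]},
    {"grip":0.32,"slide":[0.2,7.9,0],"delta_rot":[0,0,-3]},
    {"grip":0.32,"slide":[0.2,7.9,0],"delta_rot":[0,0,-3]},
    {"grip":0.32,"slide":[0.2,7.9,0],"delta_rot":[0,0,-3]},
  ],
)

```text
time: 5.15
tool_pos: [0.527, 0.0279, 0.0825]
orientation: [-3.018, -0.855, -0.002]
force: [-0.3, 12.4, -5.0]
width: 0.0272
gripper_force: 5.3
```

```bash
python3 - <<'E'
from h import *
s=st();v=H-s['tool_pos'][:2];print(np.linalg.norm(v),math.atan2(v[1],v[0])-YAW,math.pi/2+phi(s)-YAW)
E
```

```text
t 5.15 tcp [0.527  0.0279 0.0825] phi -1.0185 F [-0.3 12.4 -5. ] w 0.0272 J [ 0.0309 -0.1711]
0.14997016959540319 0.6528464532937681 0.6252752465970783
```

>>> apply_moves(
  motion=[
    {"grip":0.32,"slide":[0.2,7.9,0],"delta_rot":[0,0,-3]},
    {"grip":0.32,"slide":[0.2,7.9,0],"delta_rot":[0,0,-3]},
    {"grip":0.32,"slide":[0.2,7.9,0],"delta_rot":[0,0,-3]},
    {"grip":0.32,"slide":[0.2,7.9,0],"delta_rot":[0,0,-3]},
    {"grip":0.32,"slide":[0.2,7.9,0],"delta_rot":[0,0,-3]},
    {"grip":0.32,"slide":[0.2,7.9,0],"delta_rot":[0,0,-3]},
    {"grip":0.32,"slide":[0.2,7.9,0],"delta_rot":[0,0,-3]},
    {"grip":0.32,"slide":[0.2,7.9,0],"delta_rot":[0,0,-3]},
  ],
)

```text
time: 5.82
tool_pos: [0.5695, -0.017, 0.0826]
orientation: [-2.773, -1.463, -0.001]
force: [-5.0, 11.1, 0.8]
width: 0.0271
gripper_force: 5.2
```

>>> apply_moves(
  motion=[
    {"grip":0.32,"slide":[0.2,7.9,0],"delta_rot":[0,0,-3]},
    {"grip":0.32,"slide":[0.2,7.9,0],"delta_rot":[0,0,-3]},
    {"grip":0.32,"slide":[0.2,7.9,0],"delta_rot":[0,0,-3]},
    {"grip":0.32,"slide":[0.2,7.9,0],"delta_rot":[0,0,-3]},
    {"grip":0.32,"slide":[0.2,7.9,0],"delta_rot":[0,0,-3]},
    {"grip":0.32,"slide":[0.2,7.9,0],"delta_rot":[0,0,-3]},
    {"grip":0.32,"slide":[0.2,7.9,0],"delta_rot":[0,0,-3]},
    {"grip":0.32,"slide":[0.2,7.9,0],"delta_rot":[0,0,-3]},
  ],
)

```text
time: 6.48
tool_pos: [0.6254, -0.0414, 0.0821]
orientation: [-2.406, -2.007, 0.004]
force: [-8.8, 9.3, 3.2]
width: 0.0276
gripper_force: 5.2
```

>>> apply_moves(
  motion=[
    {"grip":0.32,"slide":[0,0,0],"delta_rot":[0,0,0]},
    {"grip":0.45,"slide":[0,-2,0],"delta_rot":[0,0,0]},
    {"grip":0.45,"slide":[0,0,0],"delta_rot":[0,0,0]},
    {"grip":0.45,"slide":[0,0,-15],"delta_rot":[0,0,0]},
    {"grip":0.45,"slide":[0,0,-20],"delta_rot":[0,0,0]},
    {"grip":0.45,"slide":[0,0,-25],"delta_rot":[0,0,0]},
  ],
)

```text
time: 6.98
tool_pos: [0.6255, -0.0443, 0.1419]
orientation: [-2.414, -2.009, 0.003]
force: [-0.1, -0.3, -0.7]
width: 0.0386
gripper_force: 0.0
```

```bash
python3 - <<'E'
from h import *
s=st();v=H-s['tool_pos'][:2];print(np.linalg.norm(v),math.atan2(v[1],v[0])-YAW,math.pi/2+phi(s)-YAW)
b=-.212; bc=np.array([.473,-.098]); nb=np.array([-math.sin(b),math.cos(b)])
t=bc-.065*nb; print(t)
plan(s['tool_pos'],phi(s),[*t,.15],b,8)
E
```

```text
t 6.98 tcp [ 0.6255 -0.0443  0.1419] phi -0.1825 F [-0.1 -0.3 -0.7] w 0.0386 J [ 0.1344 -0.2359]
0.15672650060357585 1.4709347020376529 1.46132229450125
[ 0.45932299 -0.16154478]
[-18.2, -17.8, np.float64(-1.0)] 0.21
[-18.2, -17.7, np.float64(-1.0)] 0.21
[-18.3, -17.6, np.float64(-1.0)] 0.21
[-18.4, -17.6, np.float64(-1.0)] 0.21
[-18.4, -17.5, np.float64(-1.0)] 0.21
[-18.5, -17.4, np.float64(-1.0)] 0.21
[-18.6, -17.4, np.float64(-1.0)] 0.21
[-18.6, -17.3, np.float64(-1.0)] 0.21
```

>>> apply_moves(
  motion=[
    {"grip":0.7,"slide":[-18,-18,-2],"delta_rot":[0,0,0.2]},
    {"grip":0.7,"slide":[-18,-18,-1],"delta_rot":[0,0,0.2]},
    {"grip":0.7,"slide":[-18,-18,-1],"delta_rot":[0,0,0.2]},
    {"grip":0.7,"slide":[-18,-17.5,-1],"delta_rot":[0,0,0.2]},
    {"grip":0.7,"slide":[-18.5,-17.5,-1],"delta_rot":[0,0,0.2]},
    {"grip":0.7,"slide":[-18.5,-17.5,-1],"delta_rot":[0,0,0.2]},
    {"grip":0.7,"slide":[-18.5,-17,0],"delta_rot":[0,0,0.2]},
    {"grip":0.7,"slide":[-18.5,-17,0],"delta_rot":[0,0,0.2]},
  ],
)

```text
time: 7.65
tool_pos: [0.46, -0.1613, 0.1505]
orientation: [2.44, 1.974, 0.002]
force: [0.1, -0.2, -0.1]
width: 0.0596
gripper_force: 0.0
```

>>> apply_moves(
  motion=[
    {"grip":0.7,"slide":[0,0,25],"delta_rot":[0,0,0]},
    {"grip":0.7,"slide":[0,0,30],"delta_rot":[0,0,0]},
    {"grip":0.7,"slide":[0,0,30],"delta_rot":[0,0,0]},
    {"grip":0.7,"slide":[0,0,25],"delta_rot":[0,0,0]},
    {"grip":0.7,"slide":[0,0,20],"delta_rot":[0,0,0]},
    {"grip":0.7,"slide":[0,0,10],"delta_rot":[0,0,0]},
    {"grip":0.7,"slide":[0,0,0],"delta_rot":[0,0,0]},
  ],
)

```text
time: 8.23
tool_pos: [0.4587, -0.1597, 0.0076]
orientation: [-2.44, -1.974, 0.003]
force: [-1.0, 0.6, 0.1]
width: 0.0595
gripper_force: 0.0
```

```bash
python3 - <<'E'
from h import *
s=st()
a=capture('top')['pixels'][120:340,140:460,::-1];b=capture('side')['pixels'][170:390,160:480,::-1]
cv2.imwrite('pics/push1.png',cv2.resize(np.hstack([a,b]),None,fx=1.25,fy=1.25))
E
```

```text
t 8.23 tcp [ 0.4587 -0.1597  0.0076] phi -0.2104 F [-1.   0.6  0.1] w 0.0595 J [-0.0235 -0.3632]
```

View pics/push1.png

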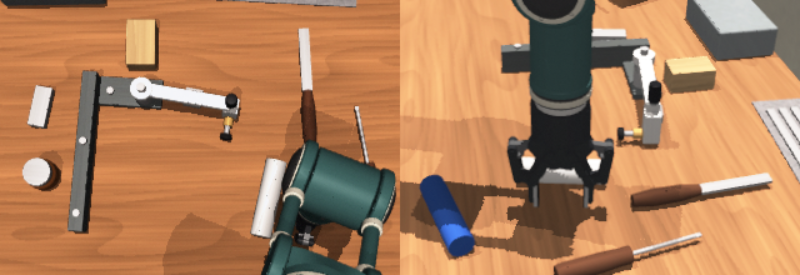

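>>> apply_moves(
  motion=[
    {"grip":0.7,"slide":[7,0,2],"delta_rot":[0,0,0]},
    {"grip":0.7,"slide":[9,0,2],"delta_rot":[0,0,0]},
    {"grip":0.7,"slide":[7,0,0],"delta_rot":[0,0,0]},
    {"grip":0.7,"slide":[4,0,0],"delta_rot":[0,0,0]},
    {"grip":0.7,"slide":[3,0,0],"delta_rot":[0,0,0]},
    {"grip":0.7,"slide":[3,0,0],"delta_rot":[0,0,0]},
    {"grip":0.7,"slide":[3,0,0],"delta_rot":[0,0,0]},
    {"grip":0.7,"slide":[3,0,0],"delta_rot":[0,0,0]},
  ],
)

```text
time: 9.0
tool_pos: [0.4686, -0.1216, 0.0054]
orientation: [2.442, 1.976, 0.0]
force: [0.0, -0.5, -0.1]
width: 0.0598
gripper_force: 0.0
```

>>> apply_moves(
  motion=[
    {"grip":0.7,"slide":[3.5,0,0],"delta_rot":[0,0,0]},
    {"grip":0.7,"slide":[3.5,0,0],"delta_rot":[0,0,0]},
    {"grip":0.7,"slide":[3.5,0,0],"delta_rot":[0,0,0]},
    {"grip":0.7,"slide":[3.5,0,0],"delta_rot":[0,0,0]},
    {"grip":0.7,"slide":[3.5,0,0],"delta_rot":[0,0,0]},
    {"grip":0.7,"slide":[3.5,0,0],"delta_rot":[0,0,0]},
    {"grip":0.7,"slide":[3.5,0,0],"delta_rot":[0,0,0]},
    {"grip":0.7,"slide":[3.5,0,0],"delta_rot":[0,0,0]},
  ],
)

```text
time: 9.67
tool_pos: [0.4743, -0.0941, 0.0053]
orientation: [2.442, 1.976, -0.0]
force: [-0.2, 0.1, 0.6]
width: 0.0601
gripper_force: 0.1
```

```bash
cat >> h.py <<'E'
def bar(pr=True):
    out=[]
    for n in('top','side'):
        c=capture(n)
        for d in silhouettes('bar',c):
            m=d['pixels']; col=c['pixels'][m].mean(0)
            if col[2]>col[0]*1.4 or d['conf']<.4: continue
            r=cv2.minAreaRect(np.argwhere(m)[:,::-1].astype(np.float32)); (w,h)=r[1]
            bp=cv2.boxPoints(r); i=0 if np.linalg.norm(bp[0]-bp[1])>np.linalg.norm(bp[1]-bp[2]) else 1
            q=atz(c,[r[0],bp[i],bp[(i+1)%4]],.02); v=q[2]-q[1]; v=v*np.sign(v[0])
            print(n,round(d['conf'],2),np.round(r[0]),'ctr',q[0,:2].round(4),'J',J(q[0]).round(4),'ang-jig',round(math.atan2(v[1],v[0])-YAW,3),'len',round(float(np.linalg.norm(v)),3))
E
python3 - <<'E'
from h import *
s=st();bar()
E
```

```text
t 9.67 tcp [ 0.4743 -0.0941  0.0053] phi -0.2102 F [-0.2  0.1  0.6] w 0.0601 J [-0.0128 -0.2966]
top 0.5 [338. 294.] ctr [ 0.4391 -0.0624] J [-0.0502 -0.2676] ang-jig -0.131 len 0.047
side 0.72 [290. 293.] ctr [ 0.4806 -0.0622] J [-0.0088 -0.2643] ang-jig -0.159 len 0.133
side 0.69 [304. 242.] ctr [0.5411 0.0982] J [ 0.0398 -0.0999] ang-jig -0.105 len 0.304
side 0.47 [391. 229.] ctr [0.7401 0.116 ] J [ 0.237  -0.0677] ang-jig 0.066 len 0.103
```

>>> apply_moves(
  motion=[
    {"grip":0.7,"slide":[4,0,0],"delta_rot":[0,0,-0.3]},
    {"grip":0.7,"slide":[4,0,0],"delta_rot":[0,0,-0.3]},
    {"grip":0.7,"slide":[4,0,0],"delta_rot":[0,0,-0.3]},
    {"grip":0.7,"slide":[4,0,0],"delta_rot":[0,0,-0.3]},
    {"grip":0.7,"slide":[4,0,0],"delta_rot":[0,0,-0.3]},
    {"grip":0.7,"slide":[4,0,0],"delta_rot":[0,0,-0.3]},
    {"grip":0.7,"slide":[4,0,0],"delta_rot":[0,0,-0.3]},
    {"grip":0.7,"slide":[4,0,0],"delta_rot":[0,0,-0.3]},
  ],
)

```text
time: 10.53
tool_pos: [0.4805, -0.0625, 0.0053]
orientation: [-2.4, -2.028, 0.0]
force: [1.0, -0.1, 0.2]
width: 0.0597
gripper_force: 0.2
```

>>> apply_moves(
  motion=[
    {"grip":0.7,"slide":[4,0,0],"delta_rot":[0,0,-0.3]},
    {"grip":0.7,"slide":[4,0,0],"delta_rot":[0,0,-0.3]},
    {"grip":0.7,"slide":[4,0,0],"delta_rot":[0,0,-0.3]},
    {"grip":0.7,"slide":[4,0,0],"delta_rot":[0,0,-0.3]},
    {"grip":0.7,"slide":[4,0,0],"delta_rot":[0,0,-0.3]},
    {"grip":0.7,"slide":[4,0,0],"delta_rot":[0,0,-0.3]},
    {"grip":0.7,"slide":[4,0,0],"delta_rot":[0,0,-0.3]},
    {"grip":0.7,"slide":[4,0,0],"delta_rot":[0,0,-0.3]},
  ],
)

```text
time: 11.2
tool_pos: [0.4852, -0.031, 0.0053]
orientation: [2.357, 2.077, -0.0]
force: [-0.0, 0.5, -0.2]
width: 0.0595
gripper_force: 0.2
```

```bash
python3 - <<'E'
from h import *
s=st();bar()
E
```

```text
t 11.2 tcp [ 0.4852 -0.031   0.0053] phi -0.1259 F [-0.   0.5 -0.2] w 0.0595 J [-0.0065 -0.2329]
top 0.67 [303. 289.] ctr [0.4517 0.0107] J [-0.043  -0.1938] ang-jig -0.135 len 0.04
side 0.75 [292. 272.] ctr [0.4954 0.002 ] J [ 0.0012 -0.1993] ang-jig -0.144 len 0.13
```

>>> apply_moves(
  motion=[
    {"grip":0.7,"slide":[4,0,0],"delta_rot":[0,0,-0.4]},
    {"grip":0.7,"slide":[4,0,0],"delta_rot":[0,0,-0.4]},
    {"grip":0.7,"slide":[4,0,0],"delta_rot":[0,0,-0.4]},
    {"grip":0.7,"slide":[4,0,0],"delta_rot":[0,0,-0.4]},
    {"grip":0.7,"slide":[4,0,0],"delta_rot":[0,0,-0.4]},
    {"grip":0.7,"slide":[4,0,0],"delta_rot":[0,0,-0.4]},
    {"grip":0.7,"slide":[4,0,0],"delta_rot":[0,0,-0.3]},
    {"grip":0.7,"slide":[4,0,0],"delta_rot":[0,0,-0.3]},
  ],
)

```text
time: 12.07
tool_pos: [0.4884, 0.0009, 0.0053]
orientation: [-2.301, -2.138, 0.0]
force: [-0.0, 0.1, 0.5]
width: 0.0595
gripper_force: 0.2
```

>>> apply_moves(
  motion=[
    {"grip":0.7,"slide":[4,0,0],"delta_rot":[0,0,0]},
    {"grip":0.7,"slide":[4,0,0],"delta_rot":[0,0,0]},
    {"grip":0.7,"slide":[4,0,0],"delta_rot":[0,0,0]},
    {"grip":0.7,"slide":[4,0,0],"delta_rot":[0,0,0]},
    {"grip":0.7,"slide":[4,0,0],"delta_rot":[0,0,0]},
    {"grip":0.7,"slide":[4,0,0],"delta_rot":[0,0,0]},
    {"grip":0.7,"slide":[4,0,0],"delta_rot":[0,0,0]},
    {"grip":0.7,"slide":[4,0,0],"delta_rot":[0,0,0]},
  ],
)

```text
time: 12.73
tool_pos: [0.4908, 0.0327, 0.0053]
orientation: [2.302, 2.138, -0.0]
force: [-0.3, -0.0, 0.5]
width: 0.0599
gripper_force: 0.2
```

>>> apply_moves(
  motion=[
    {"grip":0.7,"slide":[4,0,0],"delta_rot":[0,0,0]},
    {"grip":0.7,"slide":[4,0,0],"delta_rot":[0,0,0]},
    {"grip":0.7,"slide":[4,0,0],"delta_rot":[0,0,0]},
    {"grip":0.7,"slide":[4,0,0],"delta_rot":[0,0,0]},
    {"grip":0.7,"slide":[4,0,0],"delta_rot":[0,0,0]},
    {"grip":0.7,"slide":[4,0,0],"delta_rot":[0,0,0]},
    {"grip":0.7,"slide":[4,0,0],"delta_rot":[0,0,0]},
    {"grip":0.7,"slide":[4,0,0],"delta_rot":[0,0,0]},
  ],
)

```text
time: 13.4
tool_pos: [0.4932, 0.0647, 0.0053]
orientation: [-2.302, -2.138, -0.0]
force: [0.6, -0.2, 0.4]
width: 0.0599
gripper_force: 0.2
```

```bash
python3 - <<'E'
from h import *
s=st();bar()
E
```

```text
t 13.4 tcp [0.4932 0.0647 0.0053] phi -0.0741 F [ 0.6 -0.2  0.4] w 0.0599 J [-0.0055 -0.1369]
top 0.46 [257. 283.] ctr [0.4639 0.1068] J [-0.0378 -0.097 ] ang-jig 1.353 len 0.034
side 0.8 [297. 244.] ctr [0.5233 0.0943] J [ 0.0223 -0.1052] ang-jig -0.161 len 0.114
```

>>> apply_moves(
  motion=[
    {"grip":0.7,"slide":[4,0,0],"delta_rot":[0,0,0]},
    {"grip":0.7,"slide":[4,0,0],"delta_rot":[0,0,0]},
    {"grip":0.7,"slide":[4,0,0],"delta_rot":[0,0,0]},
    {"grip":0.7,"slide":[4,0,0],"delta_rot":[0,0,0]},
    {"grip":0.7,"slide":[4,0,0],"delta_rot":[0,0,0]},
    {"grip":0.7,"slide":[4,0,0],"delta_rot":[0,0,0]},
    {"grip":0.7,"slide":[4,0,0],"delta_rot":[0,0,0]},
    {"grip":0.7,"slide":[4,0,0],"delta_rot":[0,0,0]},
  ],
)

```text
time: 14.27
tool_pos: [0.4956, 0.0967, 0.0053]
orientation: [-2.302, -2.138, -0.0]
force: [0.6, -0.4, 1.0]
width: 0.0596
gripper_force: 0.2
```

>>> apply_moves(
  motion=[
    {"grip":0.7,"slide":[3,0,0],"delta_rot":[0,0,0]},
    {"grip":0.7,"slide":[3,0,0],"delta_rot":[0,0,0]},
    {"grip":0.7,"slide":[3,0,0],"delta_rot":[0,0,0]},
    {"grip":0.7,"slide":[3,0,0],"delta_rot":[0,0,0]},
    {"grip":0.7,"slide":[3,0,0],"delta_rot":[0,0,0]},
    {"grip":0.7,"slide":[3,0,0],"delta_rot":[0,0,0]},
    {"grip":0.7,"slide":[3,0,0],"delta_rot":[0,0,0]},
    {"grip":0.7,"slide":[3,0,0],"delta_rot":[0,0,0]},
  ],
)

```text
time: 14.93
tool_pos: [0.4973, 0.1204, 0.0053]
orientation: [-2.302, -2.138, 0.0]
force: [0.5, -0.3, -0.1]
width: 0.0602
gripper_force: 0.2
```

```bash
python3 - <<'E'
from h import *
s=st();bar()
E
```

```text
t 14.93 tcp [0.4973 0.1204 0.0053] phi -0.0741 F [ 0.5 -0.3 -0.1] w 0.0602 J [-0.0055 -0.0811]
top 0.63 [231. 280.] ctr [0.471 0.163] J [-0.0348 -0.0404] ang-jig 1.311 len 0.033
side 0.91 [296. 230.] ctr [0.5316 0.1483] J [ 0.0267 -0.0507] ang-jig -0.152 len 0.123
```

>>> apply_moves(
  motion=[
    {"grip":0.7,"slide":[2.5,0,0],"delta_rot":[0,0,0]},
    {"grip":0.7,"slide":[2.5,0,0],"delta_rot":[0,0,0]},
    {"grip":0.7,"slide":[2.5,0,0],"delta_rot":[0,0,0]},
    {"grip":0.7,"slide":[2.5,0,0],"delta_rot":[0,0,0]},
    {"grip":0.7,"slide":[2.5,0,0],"delta_rot":[0,0,0]},
    {"grip":0.7,"slide":[2.5,0,0],"delta_rot":[0,0,0]},
    {"grip":0.7,"slide":[2,0,0],"delta_rot":[0,0,0]},
    {"grip":0.7,"slide":[2,0,0],"delta_rot":[0,0,0]},
  ],
)

```text
time: 15.8
tool_pos: [0.4987, 0.1393, 0.0053]
orientation: [2.302, 2.138, -0.0]
force: [-0.3, -0.9, 1.1]
width: 0.0599
gripper_force: 0.3
```

>>> apply_moves(
  motion=[
    {"grip":0.7,"slide":[1,0,0],"delta_rot":[0,0,0]},
    {"grip":0.7,"slide":[1,0,0],"delta_rot":[0,0,0]},
    {"grip":0.7,"slide":[1,0,0],"delta_rot":[0,0,0]},
    {"grip":0.7,"slide":[1,0,0],"delta_rot":[0,0,0]},
  ],
)

```text
time: 16.13
tool_pos: [0.499, 0.1431, 0.0053]
orientation: [2.302, 2.138, -0.0]
force: [-0.0, 0.4, -0.3]
width: 0.0597
gripper_force: 0.1
```

```bash
python3 - <<'E'
from h import *
s=st();bar()
a=capture('top')['pixels'][200:320,160:340,::-1];b=capture('side')['pixels'][170:290,220:400,::-1]
cv2.imwrite('pics/push2.png',cv2.resize(np.hstack([a,b]),None,fx=2.2,fy=2.2))
E
```

```text
t 16.13 tcp [0.499  0.1431 0.0053] phi -0.074 F [-0.   0.4 -0.3] w 0.0597 J [-0.0055 -0.0583]
side 0.55 [294. 226.] ctr [0.5332 0.1689] J [ 0.0268 -0.03  ] ang-jig -0.108 len 0.129
```

View pics/push2.png

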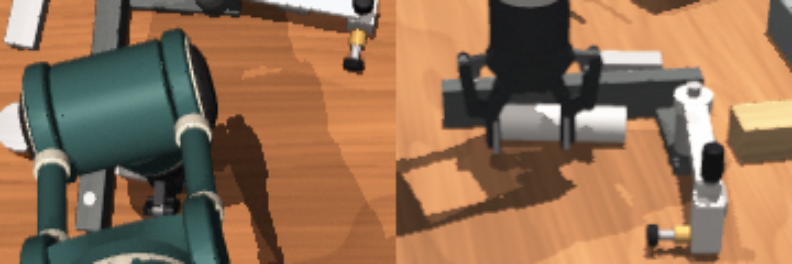

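The side view shows both fingers behind the bar, which is nearly at the fence at crop (560,125). Its right end lags a little. I'll keep pushing slowly and watch the force.

>>> apply_moves(
  motion=[
    {"grip":0.7,"slide":[1,0,0],"delta_rot":[0,0,0]},
    {"grip":0.7,"slide":[1,0,0],"delta_rot":[0,0,0]},
    {"grip":0.7,"slide":[1,0,0],"delta_rot":[0,0,0]},
    {"grip":0.7,"slide":[1,0,0],"delta_rot":[0,0,0]},
  ],
)

```text
time: 16.77
tool_pos: [0.4994, 0.1471, 0.0053]
orientation: [2.302, 2.138, -0.0]
force: [1.0, -2.3, 1.4]
width: 0.0597
gripper_force: 1.3
```

>>> apply_moves(
  motion=[
    {"grip":0.7,"slide":[1,0,0],"delta_rot":[0,0,0]},
    {"grip":0.7,"slide":[1,0,0],"delta_rot":[0,0,0]},
    {"grip":0.7,"slide":[1,0,0],"delta_rot":[0,0,0]},
  ],
)

```text
time: 17.02
tool_pos: [0.5002, 0.1497, 0.0056]
orientation: [2.301, 2.137, 0.001]
force: [2.0, -5.1, 1.5]
width: 0.0598
gripper_force: 2.0
```

>>> apply_moves(
  motion=[
    {"grip":0.7,"slide":[0.7,0,0],"delta_rot":[0,0,0]},
    {"grip":0.7,"slide":[0.7,0,0],"delta_rot":[0,0,0]},
  ],
)

```text
time: 17.18
tool_pos: [0.5004, 0.1513, 0.0056]
orientation: [2.302, 2.137, 0.002]
force: [1.0, -4.4, 1.7]
width: 0.06
gripper_force: 2.0
```

```bash
python3 - <<'E'
from h import *
s=st();bar()
E
```

```text
t 17.18 tcp [0.5004 0.1513 0.0056] phi -0.0741 F [ 1.  -4.4  1.7] w 0.06 J [-0.0047 -0.0499]
top 0.46 [434. 252.] ctr [ 0.5259 -0.2652] J [ 0.0512 -0.4635] ang-jig 0.227 len 0.192
```

>>> apply_moves(
  motion=[
    {"grip":0.7,"slide":[0.7,0,0],"delta_rot":[0,0,0]},
    {"grip":0.7,"slide":[0.7,0,0],"delta_rot":[0,0,0]},
  ],
)

```text
time: 17.55
tool_pos: [0.4998, 0.1527, 0.0053]
orientation: [2.302, 2.138, -0.0]
force: [1.5, -4.9, 1.8]
width: 0.0597
gripper_force: 2.1
```

>>> apply_moves(
  motion=[
    {"grip":0.7,"slide":[0.7,0,0],"delta_rot":[0,0,0]},
    {"grip":0.7,"slide":[0.7,0,0],"delta_rot":[0,0,0]},
  ],
)

```text
time: 17.72
tool_pos: [0.5, 0.1542, 0.0053]
orientation: [2.302, 2.138, 0.0]
force: [2.2, -5.1, 2.3]
width: 0.0595
gripper_force: 2.1
```

```bash
python3 - <<'E'
from h import *
s=st();bar()
E
```

```text
t 17.72 tcp [0.5    0.1542 0.0053] phi -0.0741 F [ 2.2 -5.1  2.3] w 0.0595 J [-0.0053 -0.0471]
side 0.84 [295. 223.] ctr [0.5359 0.1774] J [ 0.0289 -0.0214] ang-jig -0.055 len 0.129
```

>>> apply_moves(
  motion=[
    {"grip":0.7,"slide":[0.6,0,0],"delta_rot":[0,0,0]},
    {"grip":0.7,"slide":[0.6,0,0],"delta_rot":[0,0,0]},
  ],
)

```text
time: 18.08
tool_pos: [0.4999, 0.1553, 0.0053]
orientation: [2.302, 2.138, -0.0]
force: [0.3, -4.7, 2.4]
width: 0.0597
gripper_force: 2.1
```

>>> apply_moves(
  motion=[
    {"grip":0.7,"slide":[0.6,0,0],"delta_rot":[0,0,0]},
    {"grip":0.7,"slide":[0,0,0],"delta_rot":[0,0,0]},
  ],
)

```text
time: 18.25
tool_pos: [0.5, 0.1561, 0.0053]
orientation: [2.302, 2.138, 0.0]
force: [1.3, -3.8, 2.0]
width: 0.0596
gripper_force: 2.0
```

```bash
python3 - <<'E'
from h import *
s=st();bar()
E
```

```text
t 18.25 tcp [0.5    0.1561 0.0053] phi -0.0741 F [ 1.3 -3.8  2. ] w 0.0596 J [-0.0054 -0.0452]
side 0.78 [295. 223.] ctr [0.5361 0.1803] J [ 0.0289 -0.0185] ang-jig -0.01 len 0.129
```

>>> apply_moves(
  motion=[
    {"grip":0.7,"slide":[0.5,0,0],"delta_rot":[0,0,0]},
    {"grip":0.7,"slide":[0,0,0],"delta_rot":[0,0,0]},
  ],
)

```text
time: 18.62
tool_pos: [0.5001, 0.1564, 0.0053]
orientation: [2.302, 2.138, -0.0]
force: [2.3, -4.9, 1.7]
width: 0.0599
gripper_force: 2.4
```

>>> apply_moves(
  motion=[
    {"grip":0.7,"slide":[0.4,0,0],"delta_rot":[0,0,0]},
    {"grip":0.7,"slide":[0,0,0],"delta_rot":[0,0,0]},
  ],
)

```text
time: 18.78
tool_pos: [0.5001, 0.1564, 0.0053]
orientation: [2.302, 2.137, -0.001]
force: [2.1, -6.5, 2.3]
width: 0.0597
gripper_force: 3.2
```

```bash
python3 - <<'E'
from h import *
s=st();bar()
E
```

```text
t 18.78 tcp [0.5001 0.1564 0.0053] phi -0.0739 F [ 2.1 -6.5  2.3] w 0.0597 J [-0.0054 -0.0449]
side 0.57 [295. 223.] ctr [0.5353 0.1793] J [ 0.0281 -0.0195] ang-jig -0.038 len 0.131
```

>>> apply_moves(
  motion=[
    {"grip":0.7,"slide":[0.5,0,0],"delta_rot":[0,0,0]},
    {"grip":0.7,"slide":[0,0,0],"delta_rot":[0,0,0]},
    {"grip":0.7,"slide":[-1,0,0],"delta_rot":[0,0,0]},
    {"grip":0.7,"slide":[-2,0,0],"delta_rot":[0,0,0]},
    {"grip":0.7,"slide":[-10,0,0],"delta_rot":[0,0,0]},
    {"grip":0.7,"slide":[-20,0,0],"delta_rot":[0,0,0]},
    {"grip":0.7,"slide":[-20,0,0],"delta_rot":[0,0,0]},
    {"grip":0.7,"slide":[-10,0,-20],"delta_rot":[0,0,0]},
  ],
)

```text
time: 19.65
tool_pos: [0.4903, 0.0927, 0.0214]
orientation: [-2.298, -2.134, 0.013]
force: [-1.2, -0.5, 0.1]
width: 0.0596
gripper_force: 0.0
```

>>> apply_moves(
  motion=[
    {"grip":0.7,"slide":[-20,0,-30],"delta_rot":[0,0,0]},
    {"grip":0.7,"slide":[-35,0,-30],"delta_rot":[0,0,0]},
    {"grip":0.7,"slide":[-35,0,-30],"delta_rot":[0,0,0]},
    {"grip":0.6,"slide":[-35,0,-25],"delta_rot":[0,0,0]},
    {"grip":0.5,"slide":[-35,0,-10],"delta_rot":[0,0,0]},
  ],
)

```text
time: 20.07
tool_pos: [0.4853, -0.0584, 0.1473]
orientation: [2.299, 2.137, 0.006]
force: [0.8, -0.6, 0.3]
width: 0.0432
gripper_force: 0.0
```

```bash
python3 - <<'E'
from h import *
s=st();bar()
c=capture('top')
cv2.imwrite('pics/flush.png',cv2.resize(c['pixels'][160:320,180:380,::-1],None,fx=3.6,fy=3.6,interpolation=cv2.INTER_CUBIC))
th=1.44
plan(s['tool_pos'],phi(s),[*knobpos(th),.15],th+YAW-math.pi/2,5)
E
```

```text
t 20.07 tcp [ 0.4853 -0.0584  0.1473] phi -0.0729 F [ 0.8 -0.6  0.3] w 0.0432 J [-0.0044 -0.2602]
top 0.67 [221. 250.] ctr [0.5356 0.1826] J [ 0.0281 -0.0162] ang-jig -0.022 len 0.134
top 0.54 [294. 198.] ctr [0.6452 0.0281] J [ 0.1488 -0.1623] ang-jig -0.158 len 0.034
side 0.83 [293. 223.] ctr [0.5329 0.1805] J [ 0.0256 -0.0185] ang-jig 0.014 len 0.136
[6.3, 27.0, np.float64(-0.5)] 1.5
[7.0, 26.8, np.float64(-0.5)] 1.5
[7.7, 26.6, np.float64(-0.5)] 1.5
[8.4, 26.4, np.float64(-0.5)] 1.5
[9.1, 26.2, np.float64(-0.5)] 1.5
```

View pics/flush.png

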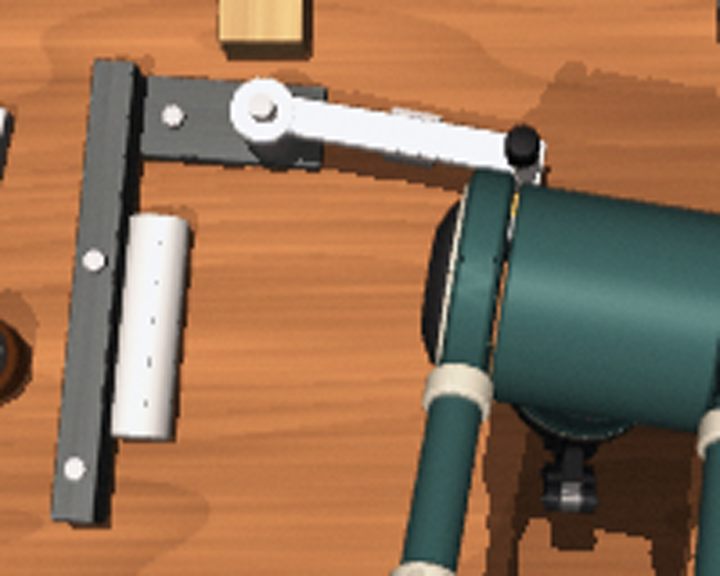

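```bash
python3 - <<'E'
from h import *
c=capture('top');s=st()
k=atz(c,[[523.5/3.6-.5+180,145.5/3.6-.5+160]],.111)[0,:2]; v=H-k; th=math.atan2(v[1],v[0])-YAW
print(k,np.linalg.norm(v),th,knobpos(th))
plan(s['tool_pos'],phi(s),[*knobpos(th),.155],th+YAW-math.pi/2,5)
E
```

```text
t 20.37 tcp [ 0.4829 -0.0563  0.1424] phi -0.0739 F [-0.3  1.1  0.2] w 0.0427 J [-0.007  -0.2583]
[ 0.62185041 -0.03577787] 0.14902922220115147 1.4368918661527996 [ 0.62165098 -0.03672794]
[5.9, 27.4, np.float64(-2.5)] 1.52
[6.7, 27.2, np.float64(-2.5)] 1.52
[7.4, 27.0, np.float64(-2.5)] 1.52
[8.1, 26.8, np.float64(-2.5)] 1.52
[8.8, 26.6, np.float64(-2.5)] 1.52
```

>>> apply_moves(
  motion=[
    {"grip":0.45,"slide":[6,27,-2.5],"delta_rot":[0,0,1.5]},
    {"grip":0.45,"slide":[6.5,27,-2.5],"delta_rot":[0,0,1.5]},
    {"grip":0.45,"slide":[7.5,27,-2.5],"delta_rot":[0,0,1.5]},
    {"grip":0.45,"slide":[8,27,-2.5],"delta_rot":[0,0,1.5]},
    {"grip":0.45,"slide":[9,26.5,-2.5],"delta_rot":[0,0,1.5]},
    {"grip":0.45,"slide":[0,0,0],"delta_rot":[0,0,0]},
  ],
)

```text
time: 20.87
tool_pos: [0.6265, -0.0346, 0.1552]
orientation: [2.434, 1.985, 0.003]
force: [0.5, 0.5, 1.0]
width: 0.0386
gripper_force: 0.0
```

```bash
python3 - <<'E'
from h import *
s=st();th=1.437
plan(s['tool_pos'],phi(s),[*knobpos(th),.082],th+YAW-math.pi/2,1)
E
```

```text
t 20.87 tcp [ 0.6265 -0.0346  0.1552] phi -0.2025 F [0.5 0.5 1. ] w 0.0386 J [ 0.1347 -0.2262]
[-3.1, -4.3, np.float64(73.2)] 0.24
```

>>> apply_moves(
  motion=[
    {"grip":0.45,"slide":[-3,-4,5],"delta_rot":[0,0,0]},
    {"grip":0.45,"slide":[0,0,14],"delta_rot":[0,0,0]},
    {"grip":0.45,"slide":[0,0,14],"delta_rot":[0,0,0]},
    {"grip":0.45,"slide":[0,0,14],"delta_rot":[0,0,0]},
    {"grip":0.45,"slide":[0,0,13],"delta_rot":[0,0,0]},
    {"grip":0.45,"slide":[0,0,13],"delta_rot":[0,0,0]},
    {"grip":0.32,"slide":[0,0,0],"delta_rot":[0,0,0]},
    {"grip":0.32,"slide":[0,0,0],"delta_rot":[0,0,0]},
  ],
)

```text
time: 21.53
tool_pos: [0.6179, -0.0399, 0.0817]
orientation: [2.437, 1.982, -0.0]
force: [2.3, -1.8, -0.8]
width: 0.0273
gripper_force: 1.0
```

>>> apply_moves(
  motion=[
    {"grip":0.32,"slide":[0,-4,0],"delta_rot":[0,0,0]},
    {"grip":0.32,"slide":[0.2,-7.9,0],"delta_rot":[0,0,3]},
    {"grip":0.32,"slide":[0.2,-7.9,0],"delta_rot":[0,0,3]},
    {"grip":0.32,"slide":[0.2,-7.9,0],"delta_rot":[0,0,3]},
  ],
)

```text
time: 21.87
tool_pos: [0.5947, -0.0326, 0.0838]
orientation: [2.584, 1.778, 0.01]
force: [10.6, -0.7, -6.2]
width: 0.0276
gripper_force: 5.4
```

```bash
cat >> h.py <<'E'
def arm():
    s=st();v=H-s['tool_pos'][:2];print('r',round(float(np.linalg.norm(v)),4),'th_tcp',round(math.atan2(v[1],v[0])-YAW,4),'th_phi',round(math.pi/2+phi(s)-YAW,4)); return s
E
python3 -c "
from h import *
arm()"
```

```text
t 21.87 tcp [ 0.5947 -0.0326  0.0838] phi -0.3653 F [10.6 -0.7 -6.2] w 0.0276 J [ 0.1028 -0.2265]
r 0.154 th_tcp 1.2589 th_phi 1.2785
```

>>> apply_moves(
  motion=[
    {"grip":0.32,"slide":[0.6,-7.9,0],"delta_rot":[0,0,3]},
    {"grip":0.32,"slide":[0.6,-7.9,0],"delta_rot":[0,0,3]},
    {"grip":0.32,"slide":[0.6,-7.9,0],"delta_rot":[0,0,3]},
    {"grip":0.32,"slide":[0.6,-7.9,0],"delta_rot":[0,0,3]},
    {"grip":0.32,"slide":[0.6,-7.9,0],"delta_rot":[0,0,3]},
    {"grip":0.32,"slide":[0.6,-7.9,0],"delta_rot":[0,0,3]},
    {"grip":0.32,"slide":[0.6,-7.9,0],"delta_rot":[0,0,3]},
    {"grip":0.32,"slide":[0.6,-7.9,0],"delta_rot":[0,0,3]},
  ],
)

```text
time: 22.53
tool_pos: [0.5424, 0.0025, 0.0839]
orientation: [2.896, 1.203, 0.007]
force: [7.9, -7.5, -5.2]
width: 0.0273
gripper_force: 5.5
```

>>> apply_moves(
  motion=[
    {"grip":0.32,"slide":[0.2,-7.9,0],"delta_rot":[0,0,3]},
    {"grip":0.32,"slide":[0.2,-7.9,0],"delta_rot":[0,0,3]},
    {"grip":0.32,"slide":[0.2,-7.9,0],"delta_rot":[0,0,3]},
    {"grip":0.32,"slide":[0.2,-7.9,0],"delta_rot":[0,0,3]},
    {"grip":0.32,"slide":[0.2,-7.9,0],"delta_rot":[0,0,3]},
    {"grip":0.32,"slide":[0.2,-7.9,0],"delta_rot":[0,0,3]},
    {"grip":0.32,"slide":[0.2,-7.9,0],"delta_rot":[0,0,3]},
    {"grip":0.32,"slide":[0.2,-7.9,0],"delta_rot":[0,0,3]},
  ],
)

```text
time: 23.2
tool_pos: [0.5084, 0.0552, 0.0841]
orientation: [3.084, 0.576, 0.01]
force: [9.0, -7.7, -6.4]
width: 0.0273
gripper_force: 5.2
```

```bash
python3 -c "
from h import *
arm()"
```

```text
t 23.2 tcp [0.5084 0.0552 0.0841] phi -1.2017 F [ 9.  -7.7 -6.4] w 0.0273 J [ 0.0103 -0.1452]
r 0.1541 th_tcp 0.4369 th_phi 0.4421
```

>>> apply_moves(
  motion=[
    {"grip":0.32,"slide":[0.4,-7.9,0],"delta_rot":[0,0,3]},
    {"grip":0.32,"slide":[0.4,-7.9,0],"delta_rot":[0,0,3]},
    {"grip":0.32,"slide":[0.4,-7.9,0],"delta_rot":[0,0,3]},
    {"grip":0.32,"slide":[0.4,-7.9,0],"delta_rot":[0,0,3]},
    {"grip":0.32,"slide":[0.3,-5.2,0],"delta_rot":[0,0,2]},
    {"grip":0.32,"slide":[0.2,-2.6,0],"delta_rot":[0,0,1]},
    {"grip":0.32,"slide":[0.1,-2.6,0],"delta_rot":[0,0,1]},
    {"grip":0.32,"slide":[0.1,-2.6,0],"delta_rot":[0,0,1]},
  ],
)

```text
time: 23.87
tool_pos: [0.4986, 0.0982, 0.084]
orientation: [3.135, 0.117, 0.006]
force: [4.6, -10.6, -0.3]
width: 0.0271
gripper_force: 5.2
```

```bash
cat >> h.py <<'E'
def feel():
    s=arm(); y=Ro.from_rotvec(s['orientation']).as_matrix()[:,1]; print('Ftan',round(float(s['force']@y),2),'gf',round(float(s['gripper_force']),2),'T',s['torque'].round(2))
E
python3 -c "
from h import *
feel()"
```

```text
t 23.87 tcp [0.4986 0.0982 0.084 ] phi -1.4961 F [  4.6 -10.6  -0.3] w 0.0271 J [-0.0025 -0.1031]
r 0.1543 th_tcp 0.15 th_phi 0.1477
Ftan 10.91 gf 5.21 T [-1.57 -0.67 -0.02]
```

>>> apply_moves(
  motion=[
    {"grip":0.32,"slide":[0,-1.3,0],"delta_rot":[0,0,0.5]},
    {"grip":0.32,"slide":[0,-1.3,0],"delta_rot":[0,0,0.5]},
    {"grip":0.32,"slide":[0,-1.3,0],"delta_rot":[0,0,0.5]},
    {"grip":0.32,"slide":[0,-1.3,0],"delta_rot":[0,0,0.5]},
  ],
)

```text
time: 24.2
tool_pos: [0.4983, 0.1032, 0.084]
orientation: [3.137, 0.063, 0.006]
force: [3.8, -10.1, -1.7]
width: 0.0272
gripper_force: 5.1
```

>>> apply_moves(
  motion=[
    {"grip":0.32,"slide":[0,-1.3,0],"delta_rot":[0,0,0.5]},
    {"grip":0.32,"slide":[0,-1.3,0],"delta_rot":[0,0,0.5]},
    {"grip":0.32,"slide":[0,-1.3,0],"delta_rot":[0,0,0.5]},
    {"grip":0.32,"slide":[0,-1.3,0],"delta_rot":[0,0,0.5]},
  ],
)

```text
time: 24.53
tool_pos: [0.4982, 0.1083, 0.084]
orientation: [3.137, 0.008, 0.006]
force: [5.1, -8.7, -1.2]
width: 0.0275
gripper_force: 5.1
```

>>> apply_moves(
  motion=[
    {"grip":0.32,"slide":[0,-1.3,0],"delta_rot":[0,0,0.5]},
    {"grip":0.32,"slide":[0,-1.3,0],"delta_rot":[0,0,0.5]},
  ],
)

```text
time: 24.7
tool_pos: [0.4982, 0.1109, 0.084]
orientation: [3.137, -0.019, 0.006]
force: [4.6, -9.8, -0.4]
width: 0.027
gripper_force: 5.1
```

```bash
python3 -c "
from h import *
feel()"
```

```text
t 24.7 tcp [0.4982 0.1109 0.084 ] phi -1.5831 F [ 4.6 -9.8 -0.4] w 0.027 J [-0.0039 -0.0904]
r 0.1543 th_tcp 0.0675 th_phi 0.0607
Ftan 9.74 gf 5.12 T [-1.57 -0.74  0.05]
```

>>> apply_moves(
  motion=[
    {"grip":0.32,"slide":[0,-1.2,0],"delta_rot":[0,0,0.45]},
    {"grip":0.32,"slide":[0,-1.2,0],"delta_rot":[0,0,0.45]},
  ],
)

```text
time: 24.87
tool_pos: [0.4982, 0.1133, 0.084]
orientation: [3.137, -0.044, 0.006]
force: [5.1, -9.7, -1.2]
width: 0.0274
gripper_force: 5.1
```

>>> apply_moves(
  motion=[
    {"grip":0.32,"slide":[0,-1.2,0],"delta_rot":[0,0,0.45]},
    {"grip":0.32,"slide":[0,-1.2,0],"delta_rot":[0,0,0.45]},
  ],
)

```text
time: 25.03
tool_pos: [0.4983, 0.1157, 0.084]
orientation: [3.137, -0.068, 0.006]
force: [4.3, -10.3, -0.7]
width: 0.0272
gripper_force: 5.1
```

```bash
python3 -c "
from h import *
feel()"
```

```text
t 25.03 tcp [0.4983 0.1157 0.084 ] phi -1.6145 F [  4.3 -10.3  -0.7] w 0.0272 J [-0.0042 -0.0856]
r 0.1543 th_tcp 0.0366 th_phi 0.0293
Ftan 10.14 gf 5.1 T [-1.65 -0.72  0.05]
```

>>> apply_moves(
  motion=[
    {"grip":0.32,"slide":[0,-1,0],"delta_rot":[0,0,0.4]},
    {"grip":0.32,"slide":[0,-1,0],"delta_rot":[0,0,0.4]},
  ],
)

```text
time: 25.2
tool_pos: [0.4983, 0.1176, 0.084]
orientation: [3.136, -0.09, 0.006]
force: [4.5, -10.4, -0.5]
width: 0.0277
gripper_force: 5.1
```

>>> apply_moves(
  motion=[
    {"grip":0.32,"slide":[0,-1,0],"delta_rot":[0,0,0.4]},
    {"grip":0.32,"slide":[0,-1,0],"delta_rot":[0,0,0.4]},
  ],
)

```text
time: 25.37
tool_pos: [0.4985, 0.1194, 0.084]
orientation: [3.135, -0.112, 0.006]
force: [5.0, -12.4, -0.4]
width: 0.0274
gripper_force: 6.0
```

```bash
python3 -c "
from h import *
feel()
c=capture('side');cv2.imwrite('pics/nip.png',cv2.resize(c['pixels'][180:280,230:380,::-1],None,fx=5,fy=5,interpolation=cv2.INTER_CUBIC))
"
```

```text
t 25.37 tcp [0.4985 0.1194 0.084 ] phi -1.642 F [  5.  -12.4  -0.4] w 0.0274 J [-0.0043 -0.0819]
r 0.1543 th_tcp 0.0124 th_phi 0.0018
Ftan 12.02 gf 6.05 T [-1.94 -0.71 -0.01]
```

View pics/nip.png

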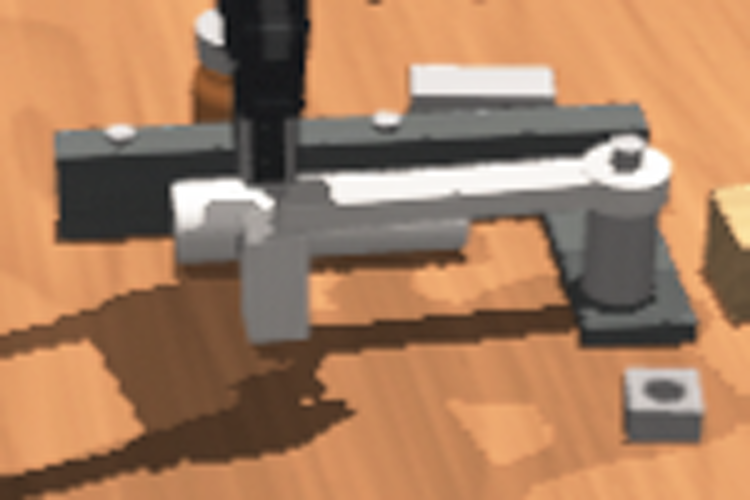

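The view shows the arm along the fence with the head in front of the bar. The pad force jumped from 5.1 to 6.0, so the plunger is touching. About 5 mm more is needed.

>>> apply_moves(
  motion=[
    {"grip":0.32,"slide":[0,-0.8,0],"delta_rot":[0,0,0.3]},
    {"grip":0.32,"slide":[0,-0.8,0],"delta_rot":[0,0,0.3]},
  ],
)

```text
time: 25.58
tool_pos: [0.4986, 0.1206, 0.084]
orientation: [3.133, -0.128, 0.006]
force: [5.3, -14.2, 0.7]
width: 0.0274
gripper_force: 6.4
```

>>> apply_moves(
  motion=[
    {"grip":0.32,"slide":[0,-0.8,0],"delta_rot":[0,0,0.3]},
    {"grip":0.32,"slide":[0,-0.8,0],"delta_rot":[0,0,0.3]},
  ],
)

```text
time: 25.75
tool_pos: [0.4987, 0.1219, 0.084]
orientation: [3.132, -0.144, 0.005]
force: [4.9, -13.7, 0.6]
width: 0.0275
gripper_force: 6.9
```

```bash
python3 -c "
from h import *
feel()"
```

```text
t 25.75 tcp [0.4987 0.1219 0.084 ] phi -1.6626 F [  4.9 -13.7   0.6] w 0.0275 J [-0.0042 -0.0794]
r 0.1542 th_tcp -0.0039 th_phi -0.0188
Ftan 13.15 gf 6.9 T [-2.22 -0.75  0.05]
```

>>> apply_moves(
  motion=[
    {"grip":0.32,"slide":[0,-0.8,0],"delta_rot":[0,0,0.3]},
    {"grip":0.32,"slide":[0,-0.8,0],"delta_rot":[0,0,0.3]},
  ],
)

```text
time: 25.92
tool_pos: [0.4988, 0.1232, 0.0839]
orientation: [3.131, -0.16, 0.005]
force: [4.6, -15.9, 0.3]
width: 0.0277
gripper_force: 7.4
```

>>> apply_moves(
  motion=[
    {"grip":0.32,"slide":[0,-0.8,0],"delta_rot":[0,0,0.3]},
    {"grip":0.32,"slide":[0,0,0],"delta_rot":[0,0,0]},
  ],
)

```text
time: 26.08
tool_pos: [0.4989, 0.124, 0.084]
orientation: [3.131, -0.168, 0.005]
force: [4.3, -14.8, 1.3]
width: 0.0274
gripper_force: 7.2
```

```bash
python3 -c "
from h import *
feel();bar()"
```

```text
t 26.08 tcp [0.4989 0.124  0.084 ] phi -1.6782 F [  4.3 -14.8   1.3] w 0.0274 J [-0.0042 -0.0773]
r 0.1542 th_tcp -0.0174 th_phi -0.0344
Ftan 14.26 gf 7.17 T [-2.31 -0.68  0.  ]
top 0.6 [218. 276.] ctr [0.4795 0.1895] J [-0.0283 -0.0134] ang-jig 1.631 len 0.034
side 0.75 [294. 224.] ctr [0.5322 0.1755] J [ 0.0253 -0.0235] ang-jig -0.108 len 0.134
```

>>> apply_moves(
  motion=[
    {"grip":0.32,"slide":[0,1.5,0],"delta_rot":[0,0,0]},
    {"grip":0.36,"slide":[0,1.5,0],"delta_rot":[0,0,0]},
    {"grip":0.45,"slide":[0,1,0],"delta_rot":[0,0,0]},
    {"grip":0.5,"slide":[0,0,0],"delta_rot":[0,0,0]},
    {"grip":0.5,"slide":[0,0,-8],"delta_rot":[0,0,0]},
    {"grip":0.5,"slide":[0,0,-20],"delta_rot":[0,0,0]},
    {"grip":0.5,"slide":[0,0,-30],"delta_rot":[0,0,0]},
    {"grip":0.5,"slide":[0,0,-30],"delta_rot":[0,0,0]},
  ],
)

```text
time: 26.95
tool_pos: [0.4956, 0.1241, 0.1716]
orientation: [3.137, -0.17, -0.004]
force: [0.1, -0.4, -1.1]
width: 0.0425
gripper_force: 0.0
```

>>> apply_moves(
  motion=[
    {"grip":0.5,"slide":[0,20,-30],"delta_rot":[0,0,0]},
    {"grip":0.5,"slide":[0,40,-10],"delta_rot":[0,0,0]},
    {"grip":0.5,"slide":[0,41,0],"delta_rot":[0,0,0]},
    {"grip":0.5,"slide":[0,41,0],"delta_rot":[0,0,0]},
    {"grip":0.5,"slide":[0,41,0],"delta_rot":[0,0,0]},
    {"grip":0.5,"slide":[0,30,0],"delta_rot":[0,0,0]},
    {"grip":0.5,"slide":[0,0,0],"delta_rot":[0,0,0]},
    {"grip":0.5,"slide":[0,0,0],"delta_rot":[0,0,0]},
  ],
)

```text
time: 27.62
tool_pos: [0.4736, -0.0888, 0.2119]
orientation: [-3.136, 0.176, -0.001]
force: [0.2, 0.6, 0.4]
width: 0.0428
gripper_force: 0.0
```

```bash
python3 -c "
from h import *
feel();bar()
c=capture('top');cv2.imwrite('pics/end.png',cv2.resize(c['pixels'][160:320,160:360,::-1],None,fx=3.75,fy=3.75,interpolation=cv2.INTER_CUBIC))
"
```

```text
t 27.62 tcp [ 0.4736 -0.0888  0.2119] phi -1.6831 F [0.2 0.6 0.4] w 0.0428 J [-0.0139 -0.2914]
r 0.2675 th_tcp 0.9113 th_phi -0.0393
Ftan -0.61 gf 0.0 T [ 0.01  0.01 -0.01]
top 0.92 [221. 250.] ctr [0.5351 0.1836] J [ 0.0276 -0.0153] ang-jig -0.01 len 0.133
top 0.45 [385. 178.] ctr [ 0.6852 -0.1676] J [ 0.2029 -0.3545] ang-jig 0.077 len 0.152
side 0.57 [293. 223.] ctr [0.5319 0.182 ] J [ 0.0245 -0.017 ] ang-jig 0.001 len 0.134
```

View pics/end.png

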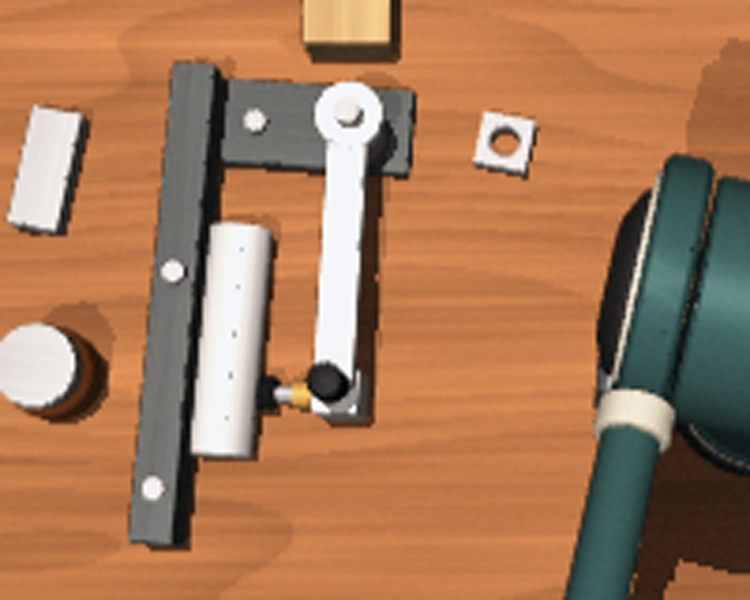

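The bar lies flush along the fence at (235,340). The plunger tip is on it at (265,392), and the robot is clear.

```bash
python3 -c "
from plant import *
print(job_done())"
```

```text
the job is handed in; nothing more can be done
None
```

I rolled the bar flush against the fence and left it nipped by the plunger at about 5 N, roughly halfway in (estimated by feel). The robot is clear and the job is handed in; the hand-in call returned no verdict.

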